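# Press a stock canister's stopper home and slide the canister to the pick-up place

## Robot

A 7-joint arm with a two-finger parallel gripper is mounted at the origin on the work surface. World frame = base frame: x ahead of the robot, y to its left, z up, the work surface at z = 0. Lengths are in m, angles in rad, forces in N, time in s.
With the tool pointing down it reaches from about 0.4 to 0.85 m from the base axis. Payload 4.5 kg.
Tool frame: the origin (TCP) lies at the very end of the fingers, on their centre line; the grasp point (between the pads) lies 19 mm behind it (robot.pinch_z is the distance from the TCP to the grasp point, in m); z points along the fingers, y is the line along which they close (so a half turn about z gives the same grasp; the last joint's range is limited). The gripper opens to 85 mm and grips with 20 to 120 N. Pads are 22 mm wide; open, the fingers measure 114 mm over their backs; the gripper's body (76 mm by 85 mm) begins 54 mm behind the grasp point. The pads swing forward as they close: fully open they stand 13 mm farther back than shut.
Start: joints at [1.147, 0.689, -0.195, 1.565, 0.157, 0.902, -0.215], TCP at [0.276, -0.561, 0.231] pointing down, gripper open.
Joint ranges: [-3.01, 3.01], [-0.46, 2.08], [-1.47, 1.51], [0.13, 2.56], [-1, 4.14], [0.04, 2.09], [-2.66, 2.66]. Speed limits (rad/s): [2.57, 2.57, 3.14, 3.14, 3.14, 3.14, 3.14].

## Interface

Orientations are given as a unit quaternion [x, y, z, w].
In Python, from cell import robot gives the robot as it stands. The module is installed in compiled form; this text tells all that it offers.
- The arm moves only by the tool play_rows, never from a script. Its argument "deltas" is a list of rows, each a list of 5 numbers: the shift along the tool's x, y, z in m, then the turn about the tool's z in units of 10 degrees (1.0 is 10 degrees), then the opening, from 0 (shut) to 1 (fully open). In form: [[dx, dy, dz, twist, fingers], ...]. A call has 1 to 8 rows; each row is the pose to reach, as a shift and turn from the pose commanded when the call began, along the tool's axes at that moment; what a row does not reach only later rows make up. A row lasts 1/8 s, in which the tool goes at most 62.5 mm and 10.7 degrees, less where a joint would pass 70% of its speed; a pose out of reach is approached as far as the arm can. A call with a gripper value outside its range is refused whole. The fingers move at their own pace and stop on an object; "squeeze" is the grip in N (left out, the last holds). Time passes only in rows, so rows that repeat a pose let the fingers close. It gives the time, the measured TCP pose, the force, the opening and the grip force at its end, in the units of the state.
- robot.get_state(): the state, without advancing time (a new reading comes with each control period).
- robot.grab_frame(name): name is "scene" or "side" or "wrist"; returns the picture (420x560x3 uint8, blue, green, red); there is no depth.
- robot.camera_params(name): a dict with "vfov" (degrees; the focal length in pixels is half the picture's height over the tangent of half this angle, whatever the lens; pixels are square), "cx", "cy" (the principal point, pixels), "rvec" (rotation vector, rad) and "tvec" (3), from world to camera coordinates, as OpenCV has them; the wrist camera has in their place "T_tool_cam" (4x4, takes a point from camera to tool coordinates, whose origin is the TCP and whose axes are the flange's). Camera axes: x right, y down, z forward; pixel columns grow to the right and rows downward; lengths in m; the calibration is good to about 2 mm. A picture is of the moment at which its call begins: read the wrist's pose just before it. camera_params takes no time and is no camera call.
- robot.close_job(): hands the job in; it is judged then, once.
The state is a dict: "time": time; "joint_positions": joint angles; "joint_velocities": joint speeds; "joint_efforts": joint torques, N m; "tcp_pos": TCP position; "orientation": TCP orientation; "force": force on the tool from outside, world axes, zero at the start; "ft_torque": the same for the moment, N m; "finger_gap": opening from 0.0 (shut) to 1.0 (fully open); "finger_force": force on a finger pad.
Only numpy, scipy, OpenCV 4.12 (cv2) and the standard library are available. Lean on these libraries where they do the work, as an engineer would, in place of code of your own. Each camera call takes 0.05 s, during which the arm holds its last target. There are 200 camera calls.

## Task

Slide the white canister along the counter, without lifting or tipping it, until its stopper is centred under the ram of the bench press, let go of it, and push the press lever down to drive the stopper fully home with the ram, without forcing it. Let the lever come back up, then slide the canister the same way to the place marked by the four tape corners on the counter and leave it there, wholly inside the marks. Leave everything else on the counter where it is.

Things in the scene. Friction and masses are not known exactly. Their poses are not given: they have to be found in the camera images.
- canister: white plastic canister (about 0.6 kg), a block 170 x 90 x 58 mm (x, y, z) standing on the counter. Origin: centre of its underside; x runs along its length towards the neck end, z up. The neck is a round white collar 36 mm across outside, 28 mm inside, 12 mm high, its axis at x = +55 mm, y = 0, its rim 70 mm above the underside. At the rear a carry bar runs along x above the top
- carry_bar (a point): middle of the canister's carry bar, which can be pinched from above: bar 80 mm long (along the canister's x), 16 mm wide, 20 mm high, its centre 86 mm above the underside (18 mm of free space under it), at x = -36 mm, y = 0 of the canister; axes as the canister's
- stopper_top (a point): centre of the top face of the dark rubber stopper (26 mm across) in the canister's neck; it moves down with the stopper. At joint 0 it stands 6 mm above the collar's rim, fully home 6 mm below the rim
- stopper (a joint): how far the stopper is pressed in, m: 0 proud, 0.012 fully home; starts between 0 and 0.003. It goes down against stiff friction (about 12 N at the ram) and stays where it is left
- press: grey bench press bolted to the counter. Origin: on the counter below the ram's axis. Its column stands on a foot 12 mm high covering x = 20 to 100, y = -150 to -60 mm; a flat head, 110 to 150 mm up, covers x = -22 to 85, y = -130 to 20 mm and carries the ram. The space below is open towards -x and +y, with no base plate: work slides on the counter itself, best in from -x
- ram: the press's upright steel ram, a round bar 20 mm across, guided straight up and down and driven by the lever. Origin: centre of its flat lower tip
- ram_tip (a point): centre of the ram's flat lower tip (20 mm across), 91 mm above the counter with the lever up; it goes down 85 mm per rad of the lever, 36 mm at most, and must enter the 28 mm collar to push the stopper home
- lever (a joint): angle of the press lever, rad: 0 up (at rest), grows as it is pushed down, at most 0.42; a spring lifts it back. The lever is pivoted on the column at y = -85 mm, z = 173 mm of the press, crosses above the ram and runs to +y, sloping up by 0.38 rad at rest; about 0.3 to 0.33 when the stopper is home. 4 to 5 N on the pad move it free, about 9 N push the stopper
- lever_pad (a point): centre of the top face of the black pad at the lever's end, 200 mm from the pivot: pad 60 mm along the lever, 44 mm wide (along the press's x), 22 mm thick; push it down from above. Its z axis is normal to the pad
- bay: the marked place: four flat corners of white tape on the counter, 200 x 120 mm between their inner edges (x, y). Origin: its centre, on the counter; x along its length
- syrup_bottle: bystander: amber glass bottle, 58 mm across, 140 mm tall, standing; origin under its centre
- tablet_jar: bystander: amber jar with black cap, 68 mm across, 90 mm tall; origin under its centre
- low_carton: bystander: small carton 50 x 90 x 32 mm (x, y, z); origin under its centre
- ointment_tin: bystander: round flat metal tin, 66 mm across, 28 mm tall; origin under its centre
- counting_tray: bystander: blue tablet-counting tray 200 x 120 x 18 mm; origin under its centre
- counting_spatula: bystander: 150 mm spatula lying in the tray; origin under its middle
- ledgers: bystander: two ledgers in a pile, 210 x 150 x 42 mm; origin under the centre
- tall_carton: bystander: upright carton 50 x 50 x 110 mm; origin under its centre
Things that resemble listed ones, but are neither listed nor needed, are in the scene too. Several things look just like the canister: the one meant starts nearest to the robot's base.

How it is judged:
By the outcome, as a careful person would: the job done as asked, in the order asked, and still so for the second after the job is handed in, with the robot touching nothing.
It also fails if it takes over 72 s, if anything falls off the work surface, if the arm or the gripper's body presses on something with over 40 N, if the wrist force passes 120 N, or if a joint passes its speed limit or range.

## Working session

There is one attempt and no reset: what is moved stays moved. The work goes in short steps, Python scripts to look and compute and a tool call to move; the robot and the scene stay as the last step left them, time stands still between calls to the robot, and variables do not carry over. Pictures are saved under pics/ and viewed, at most 10 in all, crops included, and the job is handed in when it is done.

Besides the shell and the picture viewer there is one more tool, called after "Emit:" as name([rows], argument=value, ...), one row to a line, values as JSON. play_rows: Moves the arm, as the interface text tells. Its arguments: {"type":"object","properties":{"deltas":{"type":"array"},"squeeze":{"type":"number"}},"required":["deltas"]}

```bash
mkdir -p pics; cat > h.py <<'E'
import numpy as np, cv2
from cell import robot
from scipy.spatial.transform import Rotation as R
def cam(name):
    p=robot.camera_params(name); f=210/np.tan(np.radians(p['vfov'])/2)
    K=np.array([[f,0,p['cx']],[0,f,p['cy']],[0,0,1]])
    if 'rvec' in p:
        Rm=cv2.Rodrigues(np.array(p['rvec'],float))[0]; t=np.array(p['tvec'],float).ravel()
    else:
        s=robot.get_state(); T=np.eye(4); T[:3,:3]=R.from_quat(s['orientation']).as_matrix(); T[:3,3]=s['tcp_pos']
        M=np.linalg.inv(T@np.array(p['T_tool_cam'])); Rm,t=M[:3,:3],M[:3,3]
    return K,Rm,t
def onplane(c,uv,z):
    K,Rm,t=c; d=(Rm.T@np.linalg.inv(K)@np.array([uv[0],uv[1],1.])); o=-Rm.T@t
    return o+d*(z-o[2])/d[2]
def proj(c,P):
    K,Rm,t=c; q=K@(Rm@np.array(P,float)+t); return q[:2]/q[2]
def tri(c1,u1,c2,u2):
    A=[];b=[]
    L=[]
    for c,u in((c1,u1),(c2,u2)):
        K,Rm,t=c; d=Rm.T@np.linalg.inv(K)@np.array([u[0],u[1],1.]); L.append((-Rm.T@t,d/np.linalg.norm(d)))
    (o1,d1),(o2,d2)=L
    s=np.linalg.lstsq(np.c_[d1,-d2],o2-o1,rcond=None)[0]
    p,q=o1+s[0]*d1,o2+s[1]*d2
    return (p+q)/2,np.linalg.norm(p-q)
E
python3 - <<'E'
from h import *
for n in('scene','side','wrist'):
    c=cam(n); im=robot.grab_frame(n); cv2.imwrite(f'pics/{n}0.png',im)
    print(n,robot.camera_params(n)['vfov'],(-c[1].T@c[2]).round(3),c[1][2].round(2))
print(robot.get_state())
E
```

```text
scene 56.75565243185148 [1.368 0.424 1.184] [-0.59 -0.28 -0.75]
side 46.94845376067046 [0.139 1.002 1.345] [ 0.28 -0.61 -0.74]
wrist 71.34555735678043 [ 0.339 -0.529  0.373] [-0.25 -0.12 -0.96]
{'time': 0.15, 'joint_positions': array([ 1.14679879,  0.68977551, -0.19452626,  1.56612212,  0.15730108,
        0.90247005, -0.21513019]), 'joint_velocities': array([ 0.00058694, -0.00240928, -0.00191962, -0.00273857, -0.00037702,
       -0.00093874,  0.00068044]), 'joint_efforts': array([-1.06087282e-03, -5.39937043e+01, -1.26811869e+00, -1.58719683e+01,
        9.26836539e-03,  6.50508679e-03, -7.18132156e-06]), 'tcp_pos': array([ 0.27598272, -0.56021596,  0.23067357]), 'orientation': array([ 9.73912424e-01,  2.26923135e-01, -2.06555008e-04, -6.61342303e-04]), 'force': array([ 0.62734293,  0.00686793, -0.85398464]), 'ft_torque': array([-0.00454617, -0.00073897,  0.09153323]), 'finger_force': 0.0, 'finger_gap': 0.9999586358310528}
```

View pics/scene0.png

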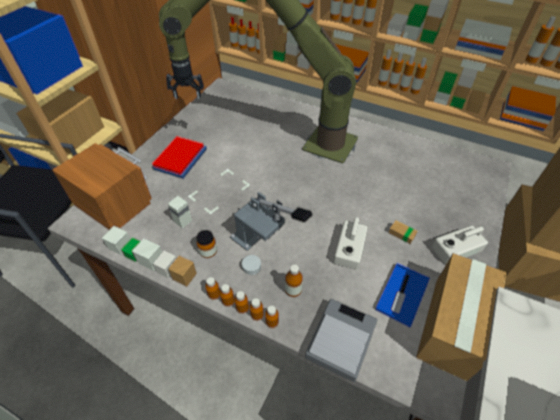

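View pics/side0.png

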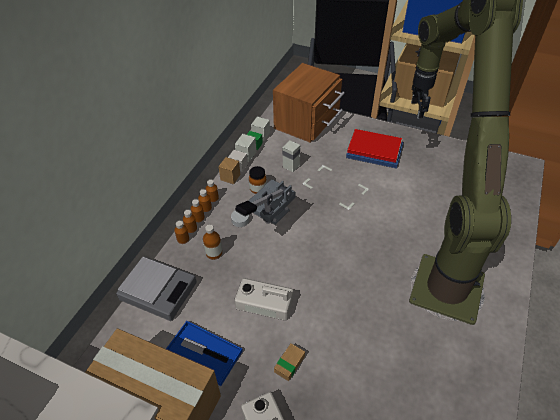

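The canister is at scene (350,243) and side (265,298). The press is at scene (262,215) and side (268,200). The tape bay is at scene (220,190) and side (335,185). A look-alike is at scene (463,243). I'll zoom in on both views.

```bash
python3 - <<'E'
from h import *
a=cv2.imread('pics/scene0.png')[155:300,165:385]; b=cv2.imread('pics/side0.png')[150:325,210:400]
cv2.imwrite('pics/sc1.png',cv2.resize(a,None,fx=3.6,fy=3.6,interpolation=cv2.INTER_CUBIC))
cv2.imwrite('pics/si1.png',cv2.resize(b,None,fx=3.4,fy=3.4,interpolation=cv2.INTER_CUBIC))
cs,cd=cam('scene'),cam('side')
for u in((350,243),(463,243)): print(onplane(cs,u,.058))
for n,u in(('tape',(229,172)),): print(onplane(cs,u,0))
E
```

```text
[0.54016304 0.28662907 0.058     ]
[0.3592628  0.64656214 0.058     ]
[ 0.37743708 -0.32128526  0.        ]
```

View pics/sc1.png

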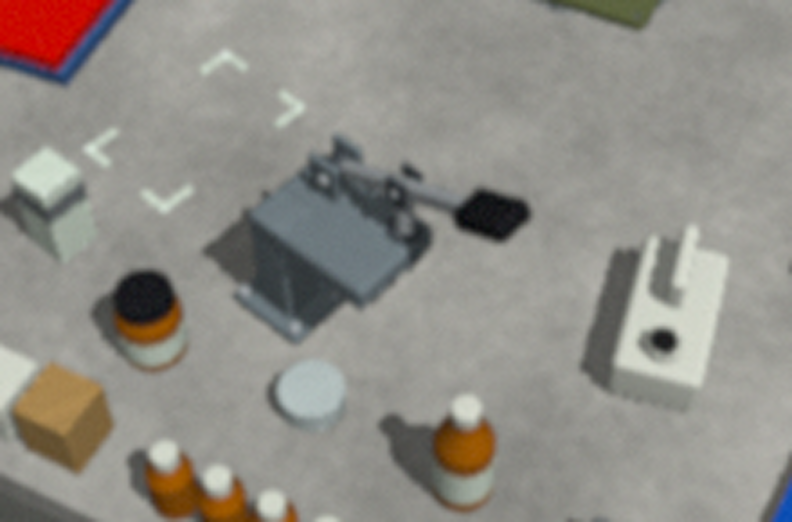

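View pics/si1.png

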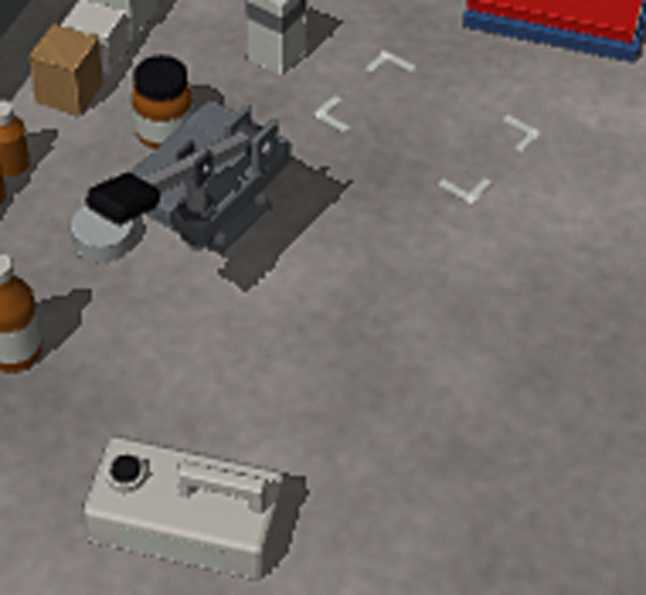

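The crops show the stopper at scene crop (664,341) and side crop (126,468). The pad is at (493,214) and (122,194). The four tape corners are all visible. Next I'll triangulate these points.

```bash
python3 - <<'E'
from h import *
cs,cd=cam('scene'),cam('side')
S=lambda u:(u[0]/3.6+165-.36,u[1]/3.6+155-.36); D=lambda u:(u[0]/3.4+210-.35,u[1]/3.4+150-.35)
for n,a,b in(('stop',(664,341),(126,468)),('cor nl',(617,367),(115,437)),('cor nr',(697,387),(88,512)),('cor fr',(728,255),(258,552)),('cor fl',(650,238),(282,475)),
 ('pad',(493,215),(122,195)),('padA',(483,190),(158,192)),('padB',(530,212),(130,212)),('padC',(505,240),(88,196)),('padD',(457,212),(115,176)),
 ('bay1',(224,52),(540,130)),('bay2',(305,107),(465,200)),('bay3',(85,150),(390,53)),('bay4',(167,212),(318,112))):
    p,e=tri(cs,S(a),cd,D(b)); print(n,p.round(4),round(e,4))
E
```

```text
stop [0.5751 0.2939 0.0694] 0.0012
cor nl [0.6075 0.2586 0.0485] 0.007
cor nr [0.5942 0.3374 0.0461] 0.0021
cor fr [0.4338 0.3155 0.0525] 0.002
cor fl [0.4459 0.2339 0.0504] 0.0018
pad [0.6446 0.1359 0.2492] 0.0023
padA [0.6185 0.1148 0.2438] 0.0012
padB [0.6274 0.1603 0.2537] 0.0112
padC [0.6691 0.1567 0.2562] 0.0063
padD [0.6599 0.1119 0.2503] 0.008
bay1 [ 0.3638 -0.3411 -0.0022] 0.0008
bay2 [ 0.4071 -0.2014  0.0043] 0.0029
bay3 [ 0.5681 -0.4023 -0.0089] 0.0019
bay4 [ 6.080e-01 -2.643e-01 -2.000e-04] 0.0059
```

Emit:
play_rows([
  [0.05, -0.027, -0.03, 0, 1],
  [0.1, -0.054, -0.06, 0, 1],
  [0.15, -0.08, -0.09, 0, 1],
  [0.2, -0.107, -0.12, 0, 1],
  [0.25, -0.134, -0.13, 0, 1],
  [0.307, -0.161, -0.13, 0, 1],
  [0.307, -0.161, -0.13, 0, 1],
  [0.307, -0.161, -0.13, 0, 1],
])

```text
time: 1.15
tcp_pos: [0.4801, -0.2806, 0.3609]
orientation: [0.974, 0.227, -0.001, 0.0]
force: [-0.4, -0.7, 0.5]
finger_gap: 0.999
finger_force: 0.0
```

```bash
python3 - <<'E'
from h import *
c=cam('wrist');im=robot.grab_frame('wrist');s=robot.get_state()
print(s['tcp_pos'],R.from_quat(s['orientation']).as_euler('zyx'),s['joint_positions'].round(2),s['time'],s['force'])
np.save('w1.npy',np.c_[c[0],c[1],c[2]])
cv2.imwrite('pics/w1.png',im)
print(robot.camera_params('wrist')['T_tool_cam'])
for P in((.626,.039,.15),(.487,-.302,0),(.645,.136,.25)): print(proj(c,P))
E
```

```text
[ 0.47942437 -0.28171662  0.36090299] [-4.56105858e-01 -1.55650522e-03  3.14091301e+00] [ 0.59  0.46 -0.22  1.58  0.11  1.11 -0.78] 1.2 [0.40487238 0.0510233  0.15742449]
[[-5.55993505e-04 -9.59943361e-01 -2.80193567e-01  6.98407078e-02]
 [ 9.99999659e-01 -3.62797874e-04 -7.41372858e-04 -2.13955337e-04]
 [ 6.10022323e-04 -2.80193884e-01  9.59943235e-01 -1.42006609e-01]
 [ 0.00000000e+00  0.00000000e+00  0.00000000e+00  1.00000000e+00]]
[ 47.84862597 -88.72981147]
[291.2592969 174.2816341]
[-241.69896416 -342.48188692]
```

View pics/w1.png

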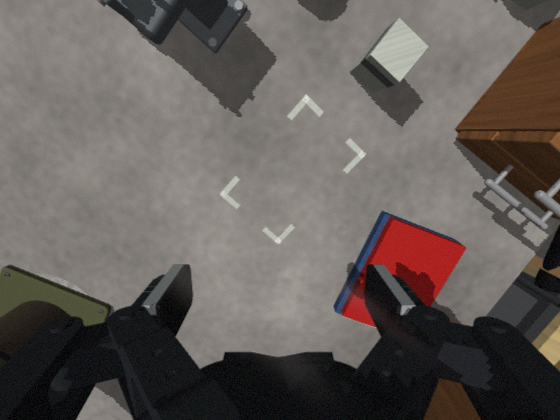

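The four tape corners are sharp, with outer tips near (306,95), (365,157), (278,243) and (220,192). The press is cut off at the top left. I'll go over the press and canister with the tool half-turned.

Emit:
play_rows([
  [0.025, -0.044, 0, -1, 1],
  [0.05, -0.088, 0, -2, 1],
  [0.075, -0.132, 0, -3, 1],
  [0.1, -0.176, 0, -4, 1],
  [0.125, -0.22, 0, -5, 1],
  [0.15, -0.264, 0, -6, 1],
  [0.175, -0.308, 0, -7, 1],
  [0.197, -0.351, 0, -8, 1],
])

```text
time: 2.2
tcp_pos: [0.5026, 0.1206, 0.3611]
orientation: [0.6, 0.8, -0.0, 0.0]
force: [-0.5, -0.0, 0.5]
finger_gap: 0.996
finger_force: 0.0
```

Emit:
play_rows([
  [0, 0, 0, -1, 1],
  [0, 0, 0, -2, 1],
  [0, 0, 0, -3, 1],
  [0, 0, 0, -4, 1],
  [0, 0, 0, -5, 1],
  [0, 0, 0, -6, 1],
  [0, 0, 0, -7, 1],
  [0, 0, 0, -8.2, 1],
])

```text
time: 3.2
tcp_pos: [0.5026, 0.1187, 0.3608]
orientation: [-0.062, 0.998, -0.001, -0.0]
force: [0.1, -0.6, 0.1]
finger_gap: 1.004
finger_force: 0.0
```

Emit:
play_rows([
  [0, 0, 0, 0, 1],
  [0, 0, 0, 0, 1],
])

```text
time: 3.45
tcp_pos: [0.5023, 0.1202, 0.3611]
orientation: [-0.058, 0.998, -0.0, -0.0]
force: [0.4, 0.2, 0.7]
finger_gap: 1.0
finger_force: 0.0
```

```bash
python3 - <<'E'
from h import *
c=cam('wrist');im=robot.grab_frame('wrist');s=robot.get_state()
print(s['tcp_pos'],R.from_quat(s['orientation']).as_euler('zyx'),s['joint_positions'].round(2),s['time'],s['force'])
np.save('w2.npy',np.c_[c[0],c[1],c[2]])
cv2.imwrite('pics/w2.png',im)
# bay
w=np.load('w1.npy');c1=(w[:,:3],w[:,3:6],w[:,6])
a=cv2.imread('pics/w1.png');m=(a.min(2)>150).astype(np.uint8);m[:,:200]=0;m[:,385:]=0;m[:85]=0;m[255:]=0
n,l,st,ce=cv2.connectedComponentsWithStats(m)
P=[]
for i in range(1,n):
    if st[i,4]>40 and not (st[i,0]>355 and st[i,1]<90):
        ys,xs=np.where(l==i); q=np.array([onplane(c1,(x,y),0)[:2] for x,y in zip(xs,ys)])
        print(st[i],q.mean(0).round(4)); P.append(q)
r=cv2.minAreaRect(np.vstack(P).astype(np.float32)*1000); print(r)
E
```

```text
[0.50221869 0.12049527 0.36117324] [ 3.02388872e+00 -6.85957731e-05  3.14090844e+00] [ 0.3   0.55 -1.04  1.67  0.5   1.21  0.83] 3.5 [-0.34624455  0.05304778 -0.1930499 ]
[287  94  37  26 325] [ 0.5939 -0.2726]
[343 138  23  35 284] [ 0.5629 -0.3817]
[219 176  21  33 258] [ 0.4112 -0.2202]
[262 224  33  20 228] [ 0.38 -0.33]
((486.37152099609375, -301.19024658203125), (141.2846221923828, 221.1087188720703), 74.03510284423828)
```

View pics/w2.png

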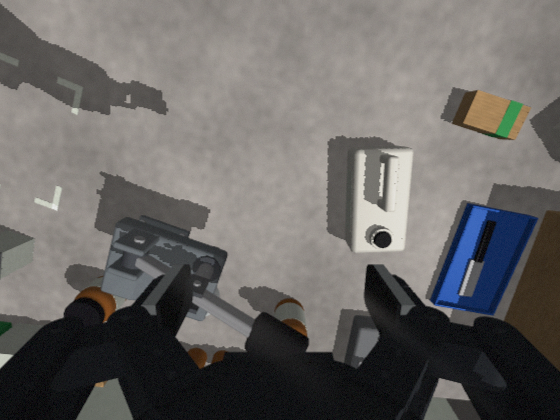

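The canister is at (380,200) with its stopper at (381,238). The bar runs along (388,155–215). The press is at (165,265), partly hidden by a finger. I'll shift back so the press is clear.

Emit:
play_rows([
  [-0.04, -0.03, 0, 0, 1],
  [-0.09, -0.06, 0, 0, 1],
  [-0.148, -0.098, 0, 0, 1],
  [-0.148, -0.098, 0, 0, 1],
  [-0.148, -0.098, 0, 0, 1],
])

```text
time: 4.12
tcp_pos: [0.6606, 0.0423, 0.3608]
orientation: [-0.06, 0.998, 0.0, -0.0]
force: [0.1, 0.9, -0.6]
finger_gap: 1.0
finger_force: 0.0
```

```bash
python3 - <<'E'
from h import *
c=cam('wrist');im=robot.grab_frame('wrist');s=robot.get_state()
print(s['tcp_pos'],s['time'])
np.save('w3.npy',np.c_[c[0],c[1],c[2]])
cv2.imwrite('pics/w3.png',im)
cv2.imwrite('pics/w3b.png',cv2.resize(im[60:320,130:430],None,fx=2.3,fy=2.3,interpolation=cv2.INTER_CUBIC))
for P in((.626,.039,.15),(.645,.136,.25),(.575,.294,.075)): print(proj(c,P))
E
```

```text
[0.65996015 0.04319125 0.36136773] 4.175
[278.6219794  163.44836548]
[383.97022029 209.84808073]
[460.75781473 143.45083013]
```

View pics/w3b.png

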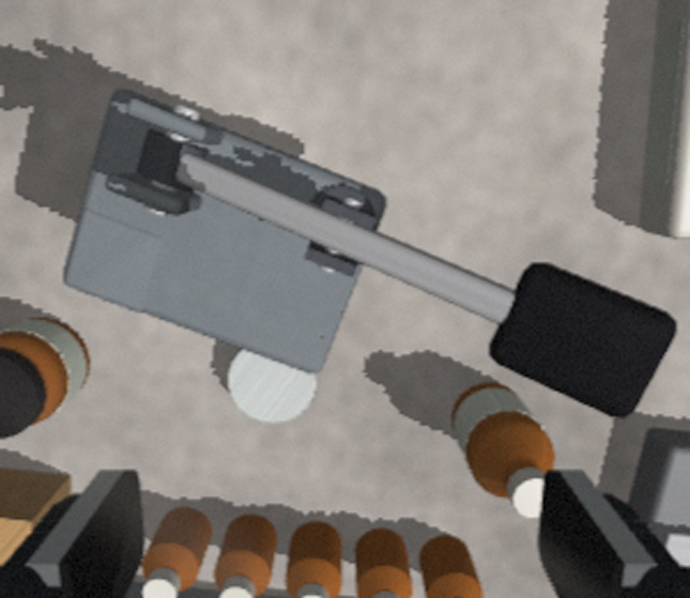

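The head's top face is clear, with corners near crop (110,88), (388,190), (322,375) and (63,282). The pad corners are around (530,262), (676,322), (630,416) and (490,352). Next I'll fit the press and measure the canister from the two wrist views.

```bash
python3 - <<'E'
from h import *
def ld(n): w=np.load(n);return (w[:,:3],w[:,3:6],w[:,6])
c2,c3=ld('w2.npy'),ld('w3.npy')
U=lambda u:((u[0]+.5)/2.3+130-.5,(u[1]+.5)/2.3+60-.5)
M=np.array([[-22,-130],[-22,20],[85,20],[85,-130]])/1e3
W=np.array([onplane(c3,U(u),.15)[:2] for u in((110,88),(388,190),(322,375),(63,282))])
print(W.round(4),[np.linalg.norm(W[i]-W[(i+1)%4]).round(4) for i in range(4)])
mc,wc=M.mean(0),W.mean(0); H=sum(np.outer(m-mc,w-wc) for m,w in zip(M,W)); th=np.arctan2(H[0,1]-H[1,0],H[0,0]+H[1,1])
Rm=np.array([[np.cos(th),-np.sin(th)],[np.sin(th),np.cos(th)]]); ram=wc-Rm@mc
print('press yaw',np.degrees(th),'ram',ram,'res',((M-mc)@Rm.T+wc-W).round(4).tolist())
pc=[onplane(c3,U(u),.25)[:2] for u in((527,260),(679,322),(630,419),(488,353))]; print('pad z.25',np.mean(pc,0))
print('pad in press',Rm.T@(np.mean(pc,0)-ram))
a2,a3=cv2.imread('pics/w2.png'),cv2.imread('pics/w3.png')
def blob(a,x,y,r):
    g=a[y-r:y+r,x-r:x+r].max(2);m=(g<70).astype(np.uint8);n,l,s,ce=cv2.connectedComponentsWithStats(m)
    k=1+np.argmax(s[1:,4]); print(s[k]); return ce[k]+[x-r,y-r]
s2=blob(a2,381,238,14);s3=blob(a3,461,143,20)
print(s2,s3,tri(c2,s2,c3,s3), onplane(c2,s2,.075),onplane(c3,s3,.075))
for i,(a,c,x0,x1,y0,y1) in enumerate(((a2,c2,340,420,140,262),(a3,c3,380,520,0,190))):
    m=np.zeros(a.shape[:2],np.uint8);m[y0:y1,x0:x1]=(a[y0:y1,x0:x1].min(2)>165);n,l,s,ce=cv2.connectedComponentsWithStats(m);k=1+np.argmax(s[1:,4])
    ys,xs=np.where(l==k);q=np.array([onplane(c,(x,y),.058)[:2] for x,y in zip(xs,ys)]);print(s[k],cv2.minAreaRect((q*1000).astype(np.float32)))
v=cv2.resize(a2[130:270,330:430],None,fx=4,fy=4,interpolation=cv2.INTER_CUBIC);w=cv2.resize(a3[20:160,420:520],None,fx=4,fy=4,interpolation=cv2.INTER_CUBIC)
cv2.imwrite('pics/can.png',np.hstack([v,w]))
E
```

```text
[[ 0.5672 -0.0826]
 [ 0.5989  0.0591]
 [ 0.7011  0.0368]
 [ 0.6662 -0.1049]] [np.float64(0.1452), np.float64(0.1046), np.float64(0.1459), np.float64(0.1014)]
press yaw -12.982850935273124 ram [0.61502883 0.03775179] res [[-0.0029, -0.0014], [-0.0008, 0.0031], [0.0012, 0.0014], [0.0024, -0.0031]]
pad z.25 [0.64302325 0.13428347]
pad in press [0.00559206 0.10035329]
[  7   8  17  16 214]
[  8  12  20  18 294]
[382.         239.20560748] [458.50680272 143.34353741] (array([0.57508207, 0.29382935, 0.06993841]), np.float64(1.3935366017516066e-05)) [0.57339363 0.29170625 0.075     ] [0.57523909 0.29077632 0.075     ]
[ 355  150   58  103 3452] ((520.3095703125, 286.576171875), (162.2165985107422, 82.3802261352539), 8.78104019165039)
[ 424   16   96  174 8058] ((525.715087890625, 315.00262451171875), (234.33380126953125, 139.96499633789062), 8.568609237670898)
```

View pics/can.png

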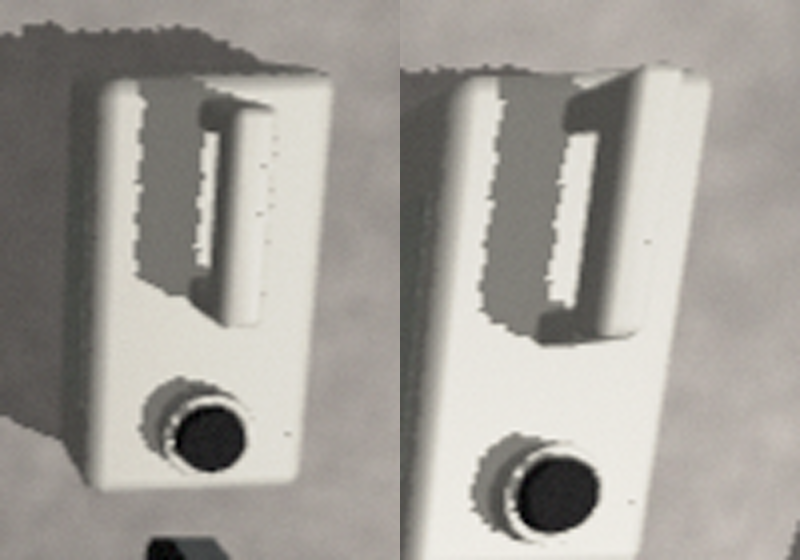

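The canister is clear, with yaw about 8.7° and both bar and stopper visible in both views. Next I'll pin down the press axis using the lever line, head edges and pad.

```bash
cat >> h.py <<'E'
def ld(n): w=np.load(n);return (w[:,:3],w[:,3:6],w[:,6])
E
python3 - <<'E'
from h import *
c3=ld('w3.npy');c2=ld('w2.npy');a=cv2.imread('pics/w3.png').astype(int)
# head top edges: bluish grey mask
b=a[:,:,0]-a[:,:,2]; m=((b>6)&(a.max(2)>60)).astype(np.uint8); m[:,300:]=0;m[:90]=0;m[235:]=0;m[:,:150]=0
n,l,s,ce=cv2.connectedComponentsWithStats(m);k=1+np.argmax(s[1:,4]);print(s[k])
h=cv2.convexHull(np.argwhere(l==k)[:,::-1].astype(np.int32)).reshape(-1,2)
for z in(.15,.146):
    q=np.array([onplane(c3,u,z)[:2] for u in h])*1000; print(z,cv2.minAreaRect(q.astype(np.float32)))
# pad mask
m=(a.max(2)<50).astype(np.uint8);m[:,:340]=0;m[:,428:]=0;m[:165]=0;m[245:]=0
n,l,s,ce=cv2.connectedComponentsWithStats(m);k=1+np.argmax(s[1:,4]);print(s[k])
hp=cv2.convexHull(np.argwhere(l==k)[:,::-1].astype(np.int32)).reshape(-1,2); r=cv2.minAreaRect(hp);print(r)
U=lambda u:((u[0]+.5)/2.3+130-.5,(u[1]+.5)/2.3+60-.5)
def ontilt(c,u,th,ram,off):
    K,Rm,t=c;d=Rm.T@np.linalg.inv(K)@np.array([*u,1.]);o=-Rm.T@t
    ey=np.array([-np.sin(th),np.cos(th)]);tn=np.tan(.38)
    # z=.173+off+tn*(ey.(p-ram)+.085)
    f=lambda p:p[2]-.173-off-tn*(ey@(p[:2]-ram)+.085)
    k=-f(o)/(f(o+d)-f(o)); return o+k*d
ram=np.array([.615,.0378])
for thd in(-12.5,-13,-14,-15):
    th=np.radians(thd);Rm=np.array([[np.cos(th),-np.sin(th)],[np.sin(th),np.cos(th)]])
    print(thd,[((Rm.T@(p[:2]-ram))*1000).round(1).tolist()+[round(p[2],3)] for p in(ontilt(c3,U((205,172)),th,ram,.008),ontilt(c3,U((360,238)),th,ram,.008),ontilt(c3,U((500,301)),th,ram,.008),ontilt(c3,r[0],th,ram,.006))])
E
```

```text
[ 158  133  129   89 6195]
0.15 ((650.1685791015625, -26.87633514404297), (144.47061157226562, 70.86412811279297), 76.06088256835938)
0.146 ((650.8648681640625, -27.55853271484375), (146.10812377929688, 71.66732788085938), 76.06088256835938)
[ 343  175   80   67 3330]
((382.79449462890625, 206.95204162597656), (70.42926025390625, 50.070152282714844), 24.443954467773438)
-12.5 [[-0.8, -66.2, np.float64(0.189)], [1.0, 7.8, np.float64(0.218)], [3.7, 66.8, np.float64(0.242)], [5.6, 99.1, np.float64(0.253)]]
-13 [[-0.2, -66.2, np.float64(0.189)], [1.0, 7.8, np.float64(0.218)], [3.2, 66.8, np.float64(0.242)], [4.8, 99.2, np.float64(0.253)]]
-14 [[0.9, -66.2, np.float64(0.189)], [0.8, 7.8, np.float64(0.218)], [2.0, 66.8, np.float64(0.242)], [3.0, 99.2, np.float64(0.253)]]
-15 [[2.1, -66.2, np.float64(0.189)], [0.7, 7.8, np.float64(0.218)], [0.8, 66.9, np.float64(0.242)], [1.3, 99.3, np.float64(0.253)]]
```

```bash
cat >> h.py <<'E'
def go(x,y,z,yawdeg):
    s=robot.get_state();M=R.from_quat(s['orientation']).as_matrix();d=np.array([x,y,z])-s['tcp_pos']
    yw=np.degrees(np.arctan2(M[1,0],M[0,0])); tw=-((yawdeg-yw+180)%360-180)/10
    print('tcp',s['tcp_pos'].round(4),'yaw',round(yw,2),'t',s['time'],'-> delta',(M.T@d).round(4),'twist',round(tw,3))
E
python3 - <<'E'
from h import *
c2,c3=ld('w2.npy'),ld('w3.npy')
print('bar',onplane(c2,(330+250/4,130+214/4),.096),onplane(c3,(420+268/4,20+200/4),.096))
go(.4847,.2787,.20,188.7)
E
```

```text
bar [0.48274277 0.27961115 0.096     ] [0.48386838 0.28773284 0.096     ]
tcp [0.66   0.0432 0.3614] yaw -172.97 t 4.175 -> delta [0.145  0.2551 0.1616] twist -0.167
```

Emit:
play_rows([
  [0.029, 0.05, 0, 0, 1],
  [0.058, 0.1, 0, 0, 1],
  [0.087, 0.15, 0, -0.17, 1],
  [0.116, 0.205, 0.04, -0.17, 1],
  [0.145, 0.255, 0.09, -0.17, 1],
  [0.145, 0.255, 0.15, -0.17, 1],
  [0.145, 0.255, 0.18, -0.17, 1],
  [0.145, 0.255, 0.18, -0.17, 1],
])

```text
time: 5.18
tcp_pos: [0.4829, 0.2763, 0.1795]
orientation: [-0.077, 0.997, -0.002, -0.003]
force: [0.3, -1.3, 0.9]
finger_gap: 0.997
finger_force: 0.0
```

```bash
python3 - <<'E'
from h import *
c=cam('wrist');im=robot.grab_frame('wrist')
np.save('w4.npy',np.c_[c[0],c[1],c[2]])
cv2.imwrite('pics/w4.png',im)
go(.4847,.2787,.068,188.7)
for P in((.4843,.279,.096),(.5747,.2925,.074)): print(proj(c,P))
E
```

```text
tcp [0.4847 0.2776 0.1818] yaw -171.22 t 5.225 -> delta [-0.0003  0.0012  0.1138] twist 0.008
[281.42736757 226.34594648]
[280.37803283 308.98145038]
```

View pics/w4.png

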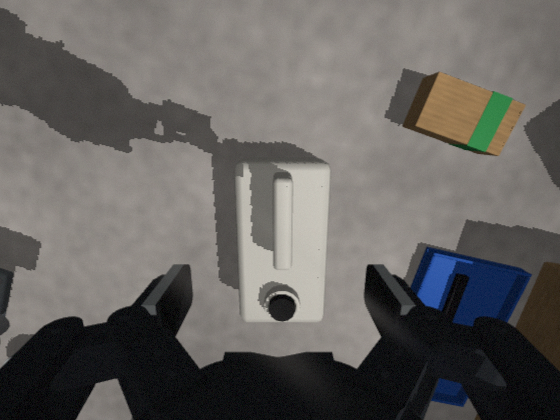

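The bar is at column 283, rows 172–269, and the stopper is at (282,306). The gripper is well aligned with the bar.

```bash
python3 - <<'E'
from h import *
c=ld('w4.npy');a=cv2.imread('pics/w4.png')
g=a[290:320,265:300].max(2);m=(g<70).astype(np.uint8);n,l,s,ce=cv2.connectedComponentsWithStats(m);k=1+np.argmax(s[1:,4]);u=ce[k]+[265,290]
print(s[k],u)
for z in(.076,.073,.07):print('stopper',z,onplane(c,u,z))
c3,c2=ld('w3.npy'),ld('w2.npy')
print(tri(c,u,c3,(458.5,143.3)),tri(c,u,c2,(382,239.2)))
p,q=onplane(c,(284,174),.096),onplane(c,(282.3,269),.096);print(p,q,np.linalg.norm(p-q),np.degrees(np.arctan2(*(q-p)[1::-1])))
m=np.zeros(a.shape[:2],np.uint8);m[150:330,230:340]=a[150:330,230:340].min(2)>150
ys,xs=np.where(m);P=np.array([onplane(c,(x,y),.058)[:2] for x,y in zip(xs,ys)]);print(cv2.minAreaRect((P*1000).astype(np.float32)))
go(.4847,.2787,.068,188.7)
E
```

```text
[  3   5  28  25 560] [281.36785714 306.88214286]
stopper 0.076 [0.57096113 0.29286236 0.076     ]
stopper 0.073 [0.57290137 0.29319496 0.073     ]
stopper 0.07 [0.57484161 0.29352757 0.07      ]
(array([0.57495454, 0.2936321 , 0.06999039]), np.float64(0.00026506546814242997)) (array([0.57488335, 0.29361501, 0.07015663]), np.float64(0.00030898915304060245))
[0.44205948 0.27430786 0.096     ] [0.52170334 0.28568344 0.096     ] 0.08045214843749927 8.128607525718206
((519.501708984375, 287.0823974609375), (160.82447814941406, 82.2527084350586), 8.940868377685547)
tcp [0.4847 0.2776 0.1818] yaw -171.22 t 5.225 -> delta [-0.0003  0.0012  0.1138] twist 0.008
```

Emit:
play_rows([
  [0, 0.002, 0.05, 0, 1],
  [0, 0.002, 0.09, 0, 1],
  [0, 0.002, 0.113, 0, 1],
  [0, 0.002, 0.113, 0, 1],
  [0, 0.002, 0.113, 0, 1],
])

```text
time: 5.85
tcp_pos: [0.487, 0.2808, 0.0708]
orientation: [-0.075, 0.997, 0.001, 0.002]
force: [-0.3, 0.5, -0.5]
finger_gap: 1.004
finger_force: 0.0
```

Emit:
play_rows([
  [0, 0, 0, 0, 0.5],
  [0, 0, 0, 0, 0.3],
  [0, 0, 0, 0, 0.2],
  [0, 0, 0, 0, 0.1],
  [0, 0, 0, 0, 0],
  [0, 0, 0, 0, 0],
  [0, 0, 0, 0, 0],
  [0, 0, 0, 0, 0],
], squeeze=40)

```text
time: 6.85
tcp_pos: [0.4857, 0.2799, 0.0684]
orientation: [-0.076, 0.997, 0.0, 0.0]
force: [0.2, 0.0, 3.3]
finger_gap: 0.181
finger_force: 44.5
```

```bash
python3 - <<'E'
from h import *
s=robot.get_state();print(s['finger_gap'],s['finger_force'],s['force'],s['tcp_pos'])
c=cam('wrist');a=robot.grab_frame('wrist');np.save('w5.npy',np.c_[c[0],c[1],c[2]]);cv2.imwrite('pics/w5.png',a)
g=a[:,:,:].max(2);m=(g<70).astype(np.uint8);n,l,st,ce=cv2.connectedComponentsWithStats(m)
u0=proj(c,(.573,.2935,.073));print(u0,a.shape)
for i in range(1,n):
    if st[i,4]>200 and np.linalg.norm(ce[i]-u0)<60: print(st[i],ce[i])
go(.53,.05,.068,166)
E
```

```text
0.18060080766950018 44.49674606323242 [0.15435219 0.03861738 3.3089771 ] [0.48570149 0.279862   0.06842644]
[278.8124802  407.33879994] (420, 560, 3)
[    0   254   560   166 52044] [289.78931289 364.85848513]
tcp [0.4857 0.2799 0.0684] yaw -171.32 t 6.9 -> delta [-0.0091 -0.2339  0.0003] twist 2.268
```

View pics/w5.png

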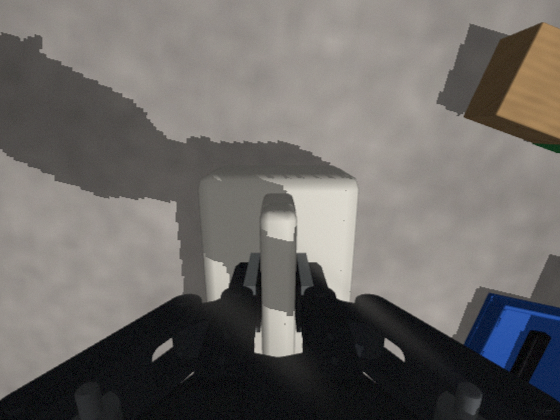

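The grip is good: the 16 mm bar reads about 15.4 mm, it is centred, and the canister is still flat. I'll work out the slide waypoints.

```bash
python3 - <<'E'
from h import *
go(.472,.075,.0684,165.7)
print('tin',onplane(ld('w3.npy'),(130+272/2.3,60+385/2.3),.028))
E
```

```text
tcp [0.4857 0.2799 0.0684] yaw -171.32 t 6.9 -> delta [ 4.450e-02 -2.004e-01 -1.000e-04] twist 2.298
tin [0.75257805 0.00243641 0.028     ]
```

Emit:
play_rows([
  [0.003, -0.012, 0, 0.1, 0],
  [0.009, -0.04, 0, 0.4, 0],
  [0.015, -0.07, 0, 0.8, 0],
  [0.022, -0.1, 0, 1.2, 0],
  [0.029, -0.13, 0, 1.6, 0],
  [0.036, -0.16, 0, 2, 0],
  [0.042, -0.188, 0, 2.2, 0],
  [0.0445, -0.2, 0, 2.3, 0],
])

```text
time: 7.9
tcp_pos: [0.4715, 0.0734, 0.0684]
orientation: [0.126, 0.992, -0.0, -0.0]
force: [-0.5, 3.2, 0.8]
finger_gap: 0.177
finger_force: 44.4
```

Emit:
play_rows([
  [0, 0, 0, 0, 0],
  [0, 0, 0, 0, 0],
])

```text
time: 8.15
tcp_pos: [0.4714, 0.0721, 0.0684]
orientation: [0.126, 0.992, -0.003, -0.0]
force: [0.5, -6.3, 7.6]
finger_gap: 0.18
finger_force: 45.3
```

```bash
python3 - <<'E'
from h import *
s=robot.get_state();print(s['finger_gap'],s['finger_force'],s['force'])
go(.5303,.0600,.0684,165.7)
cs,cd=cam('scene'),cam('side')
a=robot.grab_frame('scene');b=robot.grab_frame('side');cv2.imwrite('pics/s6.png',a);cv2.imwrite('pics/d6.png',b)
p=np.array([.472,.075,0])+.089*np.array([np.cos(np.radians(-14.3)),np.sin(np.radians(-14.3)),0])+[0,0,.073]
for c,im,n in((cs,a,'sc'),(cd,b,'si')):
    u=proj(c,p).astype(int);print(n,proj(c,p));w=im[u[1]-35:u[1]+35,u[0]-45:u[0]+45];cv2.imwrite(f'pics/{n}6.png',w)
A=[cv2.resize(cv2.imread(f'pics/{n}6.png'),(396,308),interpolation=cv2.INTER_CUBIC) for n in('sc','si')]
cv2.imwrite('pics/both6.png',np.hstack(A))
E
```

```text
0.18010709468199182 45.34345507621765 [ 0.46168023 -6.29191639  7.64934485]
tcp [0.4714 0.0721 0.0684] yaw 165.53 t 8.15 -> delta [-0.06   0.003  0.   ] twist -0.017
sc [288.56171631 220.74722528]
si [282.28143895 232.92264501]
```

View pics/both6.png

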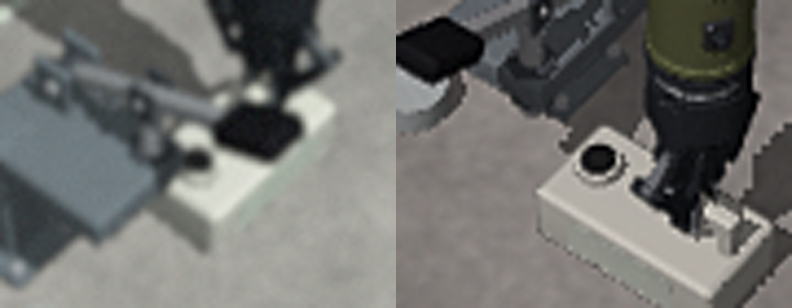

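The stopper is visible in both views, at scene about (287.4,221) and side about (282.5,232.5). It lies within a pixel of the prediction. Now the final slide in.

```bash
python3 - <<'E'
from h import *
cs,cd=cam('scene'),cam('side');K=[]
for n,c,u0 in(('s6',cs,(287.4,221)),('d6',cd,(282.5,232.5))):
    a=cv2.imread(f'pics/{n}.png');x,y=int(u0[0]),int(u0[1]);r=6
    g=255-a[y-r:y+r+1,x-r:x+r+1].max(2).astype(float);w=np.clip(g-150,0,None);yy,xx=np.mgrid[-r:r+1,-r:r+1]
    K.append((x+(w*xx).sum()/w.sum(),y+(w*yy).sum()/w.sum()));print(n,K[-1],onplane(c,K[-1],.073))
print(tri(cs,K[0],cd,K[1]))
M=.0714; th=np.radians(-14.4);e=np.array([np.cos(th),np.sin(th)]);print('pred',np.array([.4714,.0721])+.089*e)
go(.5303,.0600,.0684,165.7)
E
```

```text
s6 (np.float64(285.8612327382957), np.float64(220.03267093297407)) [0.55967953 0.04271462 0.073     ]
d6 (np.float64(282.13074448529414), np.float64(231.86236213235293)) [0.56055188 0.04895436 0.073     ]
(array([0.56057801, 0.04489345, 0.07177218]), np.float64(0.005308111151863547))
pred [0.5576039 0.0499666]
tcp [0.4714 0.0722 0.0684] yaw 165.54 t 8.25 -> delta [-0.06    0.0029  0.    ] twist -0.016
```

Emit:
play_rows([
  [-0.012, 0.002, 0, 0, 0],
  [-0.025, 0.002, 0, 0, 0],
  [-0.038, 0.002, 0, 0, 0],
  [-0.05, 0.002, 0, 0, 0],
  [-0.059, 0.002, 0, 0, 0],
  [-0.059, 0.002, 0, 0, 0],
  [-0.059, 0.002, 0, 0, 0],
])

```text
time: 9.12
tcp_pos: [0.5285, 0.0629, 0.0684]
orientation: [0.124, 0.992, -0.0, -0.001]
force: [-2.3, 0.4, 5.1]
finger_gap: 0.175
finger_force: 44.9
```

```bash
python3 - <<'E'
from h import *
for i in range(3):
    robot.grab_frame('side');go(.5293,.0602,.0684,165.7)
print(robot.get_state()['force'])
E
```

```text
tcp [0.5285 0.0629 0.0684] yaw 165.72 t 9.175 -> delta [-0.0014 -0.0024 -0.    ] twist 0.002
tcp [0.5285 0.0629 0.0684] yaw 165.72 t 9.225 -> delta [-0.0014 -0.0024 -0.    ] twist 0.002
tcp [0.5285 0.0629 0.0684] yaw 165.72 t 9.275 -> delta [-0.0014 -0.0024 -0.    ] twist 0.002
[-2.60209161  1.19726239  4.96483574]
```

Emit:
play_rows([
  [-0.001, -0.002, 0, 0, 0],
  [-0.0015, -0.003, 0, 0, 0],
  [-0.0015, -0.003, 0, 0, 0],
  [-0.0015, -0.003, 0, 0, 0],
])

```text
time: 9.78
tcp_pos: [0.5304, 0.0598, 0.0684]
orientation: [0.124, 0.992, 0.0, 0.0]
force: [-0.9, 5.2, 4.7]
finger_gap: 0.176
finger_force: 44.8
```

```bash
python3 - <<'E'
from h import *
go(.5293,.0602,.0684,165.7)
b=robot.grab_frame('side');a=robot.grab_frame('scene');cv2.imwrite('pics/d7.png',b);cv2.imwrite('pics/s7.png',a)
go(.5293,.0602,.0684,165.7)
E
```

```text
tcp [0.5304 0.0598 0.0684] yaw 165.7 t 9.775 -> delta [0.0011 0.0001 0.    ] twist 0.0
tcp [0.5304 0.0597 0.0684] yaw 165.69 t 9.875 -> delta [ 0.0012  0.0002 -0.    ] twist -0.001
```

Emit:
play_rows([
  [0, 0, 0, 0, 0.25],
  [0, 0, 0, 0, 0.45],
  [0, 0, 0, 0, 0.6],
  [0, 0, 0, 0, 0.6],
  [0, 0, -0.03, 0, 0.6],
  [0, 0, -0.08, 0, 0.6],
  [0, 0, -0.13, 0, 0.6],
  [0, 0, -0.15, 0, 0.6],
])

```text
time: 10.88
tcp_pos: [0.5313, 0.0598, 0.2211]
orientation: [0.125, 0.992, 0.001, 0.002]
force: [0.6, -0.6, 0.2]
finger_gap: 0.599
finger_force: 0.0
```

Emit:
play_rows([
  [0, 0, -0.06, 0, 0.4],
  [0, 0, -0.12, 0, 0.2],
  [0, 0, -0.14, 0, 0],
  [0, 0, -0.14, 0, 0],
  [0, 0, -0.14, 0, 0],
])

```text
time: 11.5
tcp_pos: [0.5295, 0.0585, 0.3568]
orientation: [0.125, 0.992, -0.001, -0.001]
force: [0.5, 0.2, -0.4]
finger_gap: -0.0
finger_force: 0.0
```

```bash
python3 - <<'E'
from h import *
go(.6435,.1345,.28,165.7)
c=cam('wrist');a=robot.grab_frame('wrist');np.save('w8.npy',np.c_[c[0],c[1],c[2]]);cv2.imwrite('pics/w8.png',a)
m=np.zeros(a.shape[:2],np.uint8);m[:]=(a.min(2)>150)
n,l,st,ce=cv2.connectedComponentsWithStats(m);u0=proj(c,(.51,.065,.058));print(u0)
for i in range(1,n):
    if st[i,4]>300:print(st[i],ce[i].round(1))
# expected corners of rear top
e=np.array([np.cos(np.radians(-14.3)),np.sin(np.radians(-14.3))]);f=np.array([-e[1],e[0]]);ram=np.array([.6165,.038])
for dx,dy,z in((-140,45,.058),(-140,-45,.058),(-51,0,.096),(-131,0,.096),(-22,20,.15),(-22,-130,.15)): print((dx,dy,z),proj(c,(*(ram+e*dx/1e3+f*dy/1e3),z)).round(1))
cv2.imwrite('pics/w8b.png',cv2.resize(a[:380],None,fx=1.4,fy=1.4))
E
```

```text
tcp [0.5295 0.0585 0.3568] yaw 165.67 t 11.5 -> delta [-0.0918  0.102   0.0765] twist -0.003
[279.66121205 166.94228837]
[  252     0   308   290 32108] [400.4 148.4]
[   0    9  184  163 8809] [85.7 98.7]
[ 203   35   43   52 1008] [227.   59.8]
[312  63  25  29 339] [323.6  76.6]
[196  88  35  34 433] [213.  106.7]
[ 183  160   51   51 1478] [213.4 186.9]
[ 22 181  30  20 377] [ 36.5 190.4]
[ 99 238  27  33 331] [113.  254.5]
[ 462  291   87   71 4565] [505.9 327.2]
[ 42 331  39  28 863] [ 61.4 343.9]
(-140, 45, 0.058) [310.4 146.3]
(-140, -45, 0.058) [249.1 146.3]
(-51, 0, 0.096) [279.9 211.6]
(-131, 0, 0.096) [279.9 154.5]
(-22, 20, 0.15) [295.7 244.6]
(-22, -130, 0.15) [178.4 244.7]
```

View pics/w8.png

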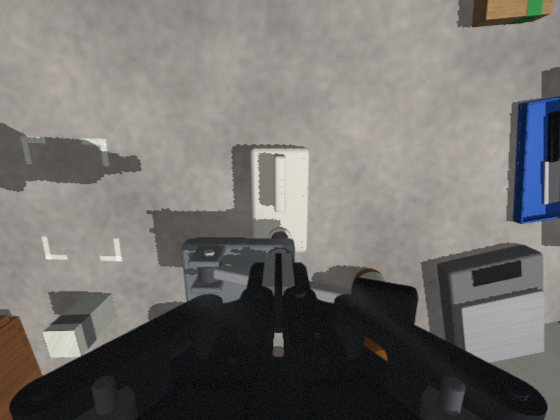

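The canister stands straight under the press, with its rear edge at row 148 and the bar at column 280. The neck at (279,232) is just going under the head. I'm now over the viewing limit, so I'll work from numbers only from here. I'll check the head's front edge by intensity profile.

```bash
python3 - <<'E'
from h import *
c=ld('w8.npy');a=cv2.imread('pics/w8.png')
e=np.array([np.cos(np.radians(-14.3)),np.sin(np.radians(-14.3))]);f=np.array([-e[1],e[0]]);ram=np.array([.6165,.038])
for dx,dy,z in((-22,0,.15),(-22,0,.11),(-22,-60,.11),(-18,0,.07),(0,0,.073),(0,100,.247),(0,100,.258)): print((dx,dy,z),proj(c,(*(ram+e*dx/1e3+f*dy/1e3),z)).round(1))
g=a.max(2)
for x in(195,235,250,262,270,280,290): print(x,g[222:256,x].tolist())
for y in(252,256): print(y,g[y,176:190].tolist(),g[y,284:304].tolist())
# canister rear edge, sides
print(g[140:156,300].tolist(), g[170,246:262].tolist(),g[170,300:316].tolist(), g[190,268:296].tolist(), g[150:162,281].tolist(),g[204:222,281].tolist())
E
```

```text
(-22, 0, 0.15) [280.  244.6]
(-22, 0, 0.11) [279.9 234. ]
(-22, -60, 0.11) [237.3 234.1]
(-18, 0, 0.07) [279.8 227.7]
(0, 0, 0.073) [279.8 239.3]
(0, 100, 0.247) [382.6 302.4]
(0, 100, 0.258) [386.6 309. ]
195 [87, 89, 89, 91, 90, 84, 86, 86, 86, 85, 87, 83, 87, 84, 85, 87, 63, 50, 50, 50, 50, 53, 55, 67, 69, 71, 73, 69, 89, 84, 63, 57, 53, 56]
235 [98, 95, 94, 96, 93, 91, 91, 89, 87, 92, 92, 89, 90, 93, 95, 60, 49, 50, 49, 50, 55, 55, 69, 89, 104, 110, 115, 81, 72, 72, 71, 117, 122, 81]
250 [97, 97, 95, 95, 97, 95, 96, 99, 96, 92, 97, 92, 93, 93, 94, 93, 71, 53, 54, 53, 53, 53, 67, 89, 103, 110, 104, 88, 73, 69, 70, 72, 69, 71]
262 [123, 123, 122, 121, 123, 123, 125, 122, 121, 122, 120, 123, 123, 122, 124, 122, 78, 56, 55, 52, 56, 58, 72, 92, 110, 113, 120, 125, 125, 85, 70, 70, 70, 68]
270 [123, 124, 124, 124, 122, 125, 126, 124, 120, 112, 98, 100, 113, 120, 121, 121, 77, 63, 56, 58, 53, 56, 72, 91, 107, 115, 122, 103, 74, 55, 62, 75, 72, 73]
280 [184, 182, 138, 202, 172, 110, 92, 121, 122, 78, 56, 49, 54, 51, 54, 50, 59, 59, 61, 59, 58, 63, 77, 93, 103, 86, 56, 80, 79, 80, 79, 39,
[... 311 characters left out ...]
165, 165, 160]
256 [84, 84, 86, 84, 89, 78, 82, 97, 114, 120, 121, 124, 95, 70] [75, 74, 76, 76, 78, 73, 75, 68, 50, 58, 106, 150, 163, 163, 160, 158, 156, 153, 155, 150]
[166, 168, 168, 166, 165, 168, 112, 100, 144, 180, 194, 207, 216, 223, 222, 222] [86, 88, 91, 86, 96, 125, 158, 179, 206, 219, 219, 217, 175, 122, 122, 122] [222, 222, 222, 221, 221, 221, 221, 221, 193, 163, 166, 166, 168, 165, 164, 163] [124, 119, 123, 123, 124, 116, 121, 153, 192, 210, 213, 218, 220, 223, 226, 223, 210, 212, 218, 220, 221, 221, 221, 220, 220, 220, 220, 221] [193, 203, 211, 219, 130, 90, 146, 187, 181, 220, 225, 225] [223, 221, 221, 220, 220, 220, 218, 201, 214, 219, 218, 218, 217, 219, 217, 219, 216, 216]
```

The stopper's rear edge is at row 231.3, against a predicted 231.7. The head's edge fits too, so alignment is good to about 1–2 mm. Now over the pad and down.

Emit:
play_rows([
  [-0.03, 0.035, 0, 0, 0],
  [-0.06, 0.07, 0, 0, 0],
  [-0.0895, 0.104, 0, 0, 0],
  [-0.0895, 0.104, 0.03, 0, 0],
  [-0.0895, 0.104, 0.06, 0, 0],
  [-0.0895, 0.104, 0.077, 0, 0],
  [-0.0895, 0.104, 0.077, 0, 0],
])

```text
time: 12.42
tcp_pos: [0.6418, 0.1372, 0.2794]
orientation: [0.125, 0.992, -0.001, -0.002]
force: [0.3, -0.7, 0.4]
finger_gap: 0.003
finger_force: 0.0
```

Emit:
play_rows([
  [0, 0, 0.006, 0, 0],
  [0, 0, 0.012, 0, 0],
  [0, 0, 0.018, 0, 0],
  [0, 0, 0.018, 0, 0],
])

```text
time: 12.92
tcp_pos: [0.6426, 0.1376, 0.2631]
orientation: [0.125, 0.992, -0.0, -0.0]
force: [-0.1, -0.0, 0.4]
finger_gap: 0.001
finger_force: 0.0
```

Emit:
play_rows([
  [0, 0, 0.003, 0, 0],
  [0, 0, 0.006, 0, 0],
  [0, 0, 0.009, 0, 0],
  [0, 0, 0.012, 0, 0],
  [0, 0, 0.012, 0, 0],
])

```text
time: 13.55
tcp_pos: [0.6426, 0.1377, 0.251]
orientation: [0.125, 0.992, -0.0, -0.0]
force: [-0.1, 0.5, 3.1]
finger_gap: -0.001
finger_force: 1.1
```

Emit:
play_rows([
  [0, 0.001, 0.004, 0, 0],
  [0, 0.002, 0.008, 0, 0],
  [0, 0.003, 0.012, 0, 0],
  [0, 0.003, 0.012, 0, 0],
])

```text
time: 14.05
tcp_pos: [0.6433, 0.1407, 0.2388]
orientation: [0.125, 0.992, -0.0, -0.0]
force: [-0.3, -0.1, 2.8]
finger_gap: 0.001
finger_force: 1.3
```

Emit:
play_rows([
  [0, 0.001, 0.004, 0, 0],
  [0, 0.002, 0.008, 0, 0],
  [0, 0.003, 0.012, 0, 0],
  [0, 0.003, 0.012, 0, 0],
])

```text
time: 14.55
tcp_pos: [0.644, 0.1437, 0.2269]
orientation: [0.125, 0.992, -0.0, -0.0]
force: [-0.4, 1.3, 2.4]
finger_gap: -0.003
finger_force: 1.4
```

Emit:
play_rows([
  [0, 0.001, 0.004, 0, 0],
  [0, 0.001, 0.008, 0, 0],
  [0, 0.002, 0.012, 0, 0],
  [0, 0.002, 0.012, 0, 0],
])

```text
time: 15.05
tcp_pos: [0.6448, 0.1463, 0.2159]
orientation: [0.125, 0.992, 0.001, 0.0]
force: [-1.1, 0.5, 5.6]
finger_gap: 0.001
finger_force: 2.6
```

Emit:
play_rows([
  [0, 0.001, 0.003, 0, 0],
  [0, 0.001, 0.006, 0, 0],
  [0, 0.001, 0.008, 0, 0],
  [0, 0.001, 0.008, 0, 0],
])

```text
time: 15.55
tcp_pos: [0.6451, 0.1477, 0.2082]
orientation: [0.124, 0.992, 0.001, 0.001]
force: [-1.7, 1.5, 6.6]
finger_gap: 0.002
finger_force: 3.2
```

Emit:
play_rows([
  [0, 0, 0.002, 0, 0],
  [0, 0.001, 0.004, 0, 0],
  [0, 0.001, 0.006, 0, 0],
  [0, 0.001, 0.006, 0, 0],
])

```text
time: 16.05
tcp_pos: [0.6453, 0.1486, 0.2023]
orientation: [0.124, 0.992, 0.001, 0.001]
force: [-0.5, 1.9, 6.7]
finger_gap: 0.0
finger_force: 3.4
```

Emit:
play_rows([
  [0, 0, 0.002, 0, 0],
  [0, 0, 0.004, 0, 0],
  [0, 0, 0.004, 0, 0],
])

```text
time: 16.42
tcp_pos: [0.6455, 0.1491, 0.1984]
orientation: [0.124, 0.992, 0.001, 0.001]
force: [-1.7, 1.7, 7.4]
finger_gap: 0.001
finger_force: 3.5
```

Emit:
play_rows([
  [0, 0, 0.002, 0, 0],
  [0, 0, 0.004, 0, 0],
  [0, 0, 0.004, 0, 0],
])

```text
time: 16.8
tcp_pos: [0.6456, 0.1495, 0.1961]
orientation: [0.124, 0.992, 0.002, 0.001]
force: [-3.2, 2.1, 14.3]
finger_gap: 0.001
finger_force: 7.5
```

Emit:
play_rows([
  [0, 0, 0.002, 0, 0],
  [0, 0, 0.003, 0, 0],
  [0, 0, 0.003, 0, 0],
])

```text
time: 17.18
tcp_pos: [0.6457, 0.1496, 0.1952]
orientation: [0.125, 0.992, 0.002, 0.002]
force: [-6.9, -2.0, 26.6]
finger_gap: 0.002
finger_force: 13.3
```

The force rose sharply at tip z ≈ 0.196. The load began around z 0.22, which is more pad travel than a collar hit would allow, so the stopper is home. I'm letting the lever up.

Emit:
play_rows([
  [0, 0, -0.012, 0, 0],
  [0, -0.002, -0.027, 0, 0],
  [0, -0.005, -0.042, 0, 0],
  [0, -0.008, -0.057, 0, 0],
  [0, -0.012, -0.075, 0, 0],
  [0, -0.012, -0.11, 0, 0],
  [0, -0.012, -0.15, 0, 0],
  [0, -0.012, -0.17, 0, 0],
])

```text
time: 18.18
tcp_pos: [0.6426, 0.1364, 0.3633]
orientation: [0.125, 0.992, 0.001, 0.001]
force: [1.0, 1.1, -0.8]
finger_gap: -0.001
finger_force: 0.0
```

```bash
python3 - <<'E'
from h import *
go(.5304,.0597,.36,165.7)
b=robot.grab_frame('side');a=robot.grab_frame('scene');cv2.imwrite('pics/d9.png',b);cv2.imwrite('pics/s9.png',a)
a0=cv2.imread('pics/scene0.png')
# lever pad position unchanged? compare with initial scene frame
P=proj(cam('scene'),(.643,.136,.252)).astype(int);print(P)
w=lambda im:(im[P[1]-14:P[1]+14,P[0]-18:P[0]+18].max(2)<60)
for im in(a0,a):
    ys,xs=np.where(w(im));print(len(xs),xs.mean(),ys.mean())
E
```

```text
tcp [0.6426 0.1364 0.3633] yaw 165.67 t 18.175 -> delta [ 0.0898 -0.1022  0.0028] twist -0.003
[301 213]
186 17.629032258064516 15.344086021505376
172 17.843023255813954 15.232558139534884
```

Emit:
play_rows([
  [0.03, -0.034, 0.003, 0, 0],
  [0.06, -0.068, 0.003, 0, 0],
  [0.09, -0.102, 0.003, 0, 0],
  [0.09, -0.102, 0.003, 0, 0],
  [0.09, -0.102, 0.003, 0, 0],
])

```text
time: 18.9
tcp_pos: [0.5301, 0.0593, 0.357]
orientation: [0.125, 0.992, 0.0, 0.0]
force: [0.5, 0.3, 0.6]
finger_gap: 0.002
finger_force: 0.0
```

```bash
python3 - <<'E'
from h import *
go(.5304,.0597,.068,165.7)
c=cam('wrist');a=robot.grab_frame('wrist');cv2.imwrite('pics/w10.png',a);g=a.max(2)
print(g[140:156,300].tolist(), g[170,246:262].tolist(),g[170,300:316].tolist(), g[190,268:296].tolist(), g[150:162,281].tolist())
b=cv2.imread('pics/w8.png');print(cv2.phaseCorrelate(b[130:225,235:320].min(2).astype(float),a[130:225,235:320].min(2).astype(float)))
# ground shift from tcp change
print(proj(c,(.51,.065,.058)),proj(ld('w8.npy'),(.51,.065,.058)))
E
```

```text
tcp [0.5301 0.0593 0.357 ] yaw 165.65 t 18.9 -> delta [-2.00e-04  4.00e-04  2.89e-01] twist -0.005
[167, 168, 167, 167, 166, 121, 95, 131, 176, 192, 202, 214, 220, 222, 221, 221] [89, 89, 90, 98, 128, 157, 180, 203, 216, 218, 219, 174, 120, 124, 126, 125] [222, 222, 222, 221, 221, 220, 222, 197, 167, 164, 169, 164, 166, 166, 164, 162] [123, 121, 119, 120, 115, 126, 153, 194, 212, 214, 219, 220, 222, 225, 223, 206, 208, 218, 220, 220, 220, 220, 222, 220, 221, 220, 218, 221] [200, 210, 220, 148, 103, 125, 179, 210, 224, 226, 226, 225]
((-0.7927645358387494, -0.6500372552120481), 0.9825074748986106)
[278.63201697 166.25615191] [279.66121205 166.94228837]
```

Emit:
play_rows([
  [0, 0, 0.05, 0, 0.7],
  [0, 0, 0.1, 0, 0.7],
  [0, 0, 0.15, 0, 0.7],
  [0, 0, 0.2, 0, 0.7],
  [0, 0, 0.24, 0, 0.7],
  [0, 0, 0.27, 0, 0.7],
  [0, 0, 0.288, 0, 0.7],
  [0, 0, 0.288, 0, 0.7],
])

```text
time: 19.95
tcp_pos: [0.5295, 0.0603, 0.0676]
orientation: [0.124, 0.992, -0.0, -0.001]
force: [-0.3, -0.6, 0.6]
finger_gap: 0.699
finger_force: 0.0
```

Emit:
play_rows([
  [0, 0, 0, 0, 0.4],
  [0, 0, 0, 0, 0.2],
  [0, 0, 0, 0, 0.1],
  [0, 0, 0, 0, 0],
  [0, 0, 0, 0, 0],
  [0, 0, 0, 0, 0],
], squeeze=40)

```text
time: 20.7
tcp_pos: [0.5305, 0.0597, 0.0701]
orientation: [0.125, 0.992, 0.0, 0.001]
force: [-0.3, -0.1, 6.8]
finger_gap: 0.182
finger_force: 40.4
```

```bash
python3 - <<'E'
from h import *
go(.463,.077,.0684,165.7)
p=np.radians(-16);e=np.array([np.cos(p),np.sin(p)]);T=np.array([.4864,-.3012])+(55-89.5)/1e3*e;print('bay tcp',T)
E
```

```text
tcp [0.5305 0.0597 0.0701] yaw 165.68 t 20.7 -> delta [0.0697 0.0001 0.0016] twist -0.002
bay tcp [ 0.45323647 -0.29169051]
```

Emit:
play_rows([
  [0.015, 0, 0, 0, 0],
  [0.04, 0, 0, 0, 0],
  [0.065, 0, 0, 0, 0],
  [0.09, 0, 0, 0, 0],
  [0.09, -0.01, 0, 0, 0],
  [0.085, -0.035, 0, 0, 0],
  [0.077, -0.065, 0, 0, 0],
  [0.07, -0.09, 0, 0, 0],
])

```text
time: 21.7
tcp_pos: [0.4412, -0.0075, 0.0703]
orientation: [0.123, 0.992, 0.004, 0.002]
force: [0.5, 7.4, 8.6]
finger_gap: 0.18
finger_force: 41.2
```

Emit:
play_rows([
  [-0.005, -0.02, 0, 0, 0],
  [-0.012, -0.05, 0, 0, 0],
  [-0.02, -0.08, 0, 0, 0],
  [-0.022, -0.09, 0, 0, 0],
  [-0.022, -0.09, 0, 0, 0],
])

```text
time: 22.32
tcp_pos: [0.44, -0.1028, 0.0701]
orientation: [0.125, 0.992, 0.001, 0.002]
force: [1.1, 0.6, 7.1]
finger_gap: 0.18
finger_force: 41.1
```

```bash
python3 - <<'E'
from h import *
go(.4532,-.2917,.0695,164)
s=robot.get_state();print(s['force'],s['finger_gap'])
E
```

```text
tcp [ 0.44   -0.1028  0.0701] yaw 165.67 t 22.325 -> delta [-0.0595 -0.1797  0.0003] twist 0.167
[1.06298031 0.58357763 7.13014719] 0.180031040210621
```

Emit:
play_rows([
  [-0.005, -0.015, 0, 0, 0],
  [-0.013, -0.04, 0, 0.05, 0],
  [-0.022, -0.067, 0, 0.1, 0],
  [-0.032, -0.095, 0, 0.17, 0],
  [-0.042, -0.125, 0, 0.17, 0],
  [-0.051, -0.155, 0, 0.17, 0],
  [-0.058, -0.174, 0, 0.17, 0],
  [-0.0595, -0.18, 0, 0.17, 0],
])

```text
time: 23.32
tcp_pos: [0.4528, -0.2908, 0.0702]
orientation: [0.139, 0.99, 0.002, 0.001]
force: [-1.6, 7.9, 10.5]
finger_gap: 0.178
finger_force: 41.4
```

Emit:
play_rows([
  [0, 0, 0, 0, 0],
  [0, 0, 0, 0, 0],
])

```text
time: 23.58
tcp_pos: [0.4528, -0.2911, 0.0701]
orientation: [0.139, 0.99, 0.001, 0.001]
force: [-0.0, 3.0, 6.1]
finger_gap: 0.183
finger_force: 40.9
```

```bash
python3 - <<'E'
from h import *
go(.4532,-.2917,.0695,164)
E
```

```text
tcp [ 0.4528 -0.2911  0.0701] yaw 164.06 t 23.575 -> delta [-0.0005 -0.0005  0.0006] twist 0.006
```

Emit:
play_rows([
  [0, 0, 0, 0, 0.25],
  [0, 0, 0, 0, 0.5],
  [0, 0, 0, 0, 0.7],
  [0, 0, 0, 0, 0.7],
  [0, 0, -0.03, 0, 0.7],
  [0, 0, -0.08, 0, 0.7],
  [0, 0, -0.13, 0, 0.7],
  [0, 0, -0.18, 0, 1],
])

```text
time: 24.58
tcp_pos: [0.4514, -0.2922, 0.2508]
orientation: [0.139, 0.99, 0.0, -0.0]
force: [1.3, -0.2, -0.4]
finger_gap: 0.892
finger_force: 0.0
```

Emit:
play_rows([
  [0, 0, -0.05, 0, 1],
  [0, 0, -0.09, 0, 1],
  [0, 0, -0.09, 0, 1],
  [0, 0, -0.09, 0, 1],
])

```text
time: 25.08
tcp_pos: [0.451, -0.2924, 0.3386]
orientation: [0.139, 0.99, -0.0, -0.001]
force: [0.1, 0.3, -1.1]
finger_gap: 1.002
finger_force: 0.0
```

```bash
python3 - <<'E'
from h import *
s=robot.get_state();print(s['tcp_pos'],s['time'],s['force'])
c=cam('wrist');a=robot.grab_frame('wrist');np.save('w11.npy',np.c_[c[0],c[1],c[2]]);cv2.imwrite('pics/w11.png',a)
g=a.min(2);m=(g>145).astype(np.uint8);n,l,st,ce=cv2.connectedComponentsWithStats(m);P=[]
for i in range(1,n):
    if st[i,4]<100: continue
    q=onplane(c,ce[i],0)
    if np.linalg.norm(q[:2]-[.486,-.301])>.16: continue
    ys,xs=np.where(l==i);big=st[i,4]>2000
    W=np.array([onplane(c,(x,y),.058 if big else 0)[:2] for x,y in zip(xs,ys)])*1000
    print(st[i],W.mean(0).round(1),cv2.minAreaRect(W.astype(np.float32)) if big else '')
    if not big:P.append(W)
if P:print('bay',cv2.minAreaRect(np.vstack(P).astype(np.float32)))
e=np.array([np.cos(np.radians(-16)),np.sin(np.radians(-16))]);p=np.array([.4864,-.3012])+.055*e
u=proj(c,(*p,.064));print(u);x,y=u.astype(int)
mk=(a[y-25:y+25,x-25:x+25].max(2)<70).astype(np.uint8);n,l,st,ce=cv2.connectedComponentsWithStats(mk)
for i in range(1,n):
    if st[i,4]>40:
        v=ce[i]+[x-25,y-25];print('stopper',st[i],v,onplane(c,v,.064))
cs,cd=cam('scene'),cam('side')
for nme,cc in(('scene',cs),('side',cd)):
    im=robot.grab_frame(nme);cv2.imwrite(f'pics/{nme}11.png',im)
E
```

```text
[ 0.45104657 -0.29239852  0.33859146] 25.075 [ 0.07477532  0.28355232 -1.10072613]
[223 116  39  35 524] [ 371.5 -332.9] 
[ 239  150   81  110 5135] [ 490.8 -295.6] ((487.418701171875, -301.83831787109375), (125.31058502197266, 167.49977111816406), 73.93832397460938)
[198 161  33  26 385] [ 416.  -388.4] 
bay ((389.81011962890625, -359.77362060546875), (61.91552734375, 116.14107513427734), 39.50973892211914)
[279.34878291 242.61751909]
stopper [ 18  20  16  14 173] [279.29479769 243.02890173] [ 0.53989157 -0.31662391  0.064     ]
```

```bash
python3 - <<'E'
from h import *
a=cv2.imread('pics/w11.png').max(2);print('after');
for y in range(228,258):print(y,a[y,264:296:1].tolist())
b=cv2.imread('pics/w2.png').max(2);print('before')
for y in range(224,254,2):print(y,b[y,366:398].tolist())
c=ld('w11.npy');p=np.array([.53985,-.3166]);e=np.array([np.cos(np.radians(-16)),np.sin(np.radians(-16))])
for r,z in((-18,.07),(18,.07),(-14,.07),(14,.07),(-13,.064),(13,.064),(-13,.075),(13,.075)):print(r,z,proj(c,(*(p+e*r/1e3),z)).round(1))
E
```

```text
after
228 [201, 200, 201, 199, 201, 200, 201, 198, 200, 199, 198, 200, 200, 202, 202, 201, 201, 203, 202, 204, 204, 204, 201, 203, 204, 204, 205, 208, 205, 207, 205, 203]
229 [199, 201, 200, 200, 198, 200, 200, 201, 202, 203, 200, 199, 201, 198, 201, 199, 201, 200, 204, 203, 203, 204, 204, 204, 204, 204, 203, 206, 203, 205, 206, 204]
230 [201, 200, 200, 200, 196, 199, 200, 199, 173, 140, 142, 137, 175, 180, 162, 165, 162, 165, 186, 200, 204, 204, 202, 202, 204, 204, 206, 206, 203, 203, 205, 203]
231 [200, 199, 199, 200, 199, 170, 143, 143, 128, 119, 119, 111, 120, 117, 107, 110, 106, 109, 131, 166, 193, 203, 201, 202, 205, 203, 202, 204, 202, 204, 206, 204]
232 [199, 203, 200, 201, 169, 126, 119, 118, 110, 108, 103, 97, 94, 96, 93, 99, 98, 101, 105, 120, 131, 144, 167, 193, 203, 204, 204, 202, 205, 202, 205, 206]
233 [201, 202, 169, 136, 126, 114, 119, 145, 129, 93, 95, 92, 120, 144, 155, 157, 157, 160, 149, 123, 111, 117, 124, 164, 194, 203, 203, 201, 201, 206, 205, 202]
234 [200, 170, 127, 115, 116, 119, 113, 112, 101, 92, 117, 168, 187, 194, 197, 196, 197, 199, 197, 189, 172, 135,
[... 5442 characters left out ...]
, 222, 222, 223, 225]
248 [216, 217, 218, 218, 215, 219, 219, 219, 217, 199, 199, 211, 208, 200, 199, 200, 176, 178, 200, 203, 215, 221, 222, 221, 223, 222, 224, 224, 225, 223, 222, 224]
250 [206, 209, 208, 211, 209, 209, 207, 209, 208, 210, 210, 207, 207, 207, 209, 209, 203, 207, 206, 205, 206, 203, 203, 206, 202, 200, 203, 199, 201, 203, 199, 198]
252 [167, 166, 168, 164, 163, 164, 164, 161, 163, 163, 163, 165, 164, 165, 162, 157, 157, 156, 158, 156, 157, 156, 158, 158, 159, 160, 163, 164, 162, 163, 162, 164]
-18 0.07 [279.3 233.2]
18 0.07 [279.3 255.5]
-14 0.07 [279.3 235.7]
14 0.07 [279.3 253.1]
-13 0.064 [279.3 235. ]
13 0.064 [279.3 250.9]
-13 0.075 [279.3 237.5]
13 0.075 [279.3 253.8]
```

The stopper now sits recessed, with the full collar ring and inner wall visible around it. The canister is centred in the marks to within about 1 mm and the lever is up. Handing in.

```bash
python3 -c "
from cell import robot
print(robot.close_job(), robot.get_state()['time'])"
```

```text
the job is handed in; nothing more can be done
the job is handed in; nothing more can be done
```

The job is handed in at about 25 s: the stopper is home (recessed about 6 mm below the rim), the lever is back up, and the canister sits in the tape marks about 1 mm off centre, but the push peaked at 27 N on the pad at the end stop (about 9 N is normal) and I viewed 12 pictures, over the limit of 10.

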